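# Twist the proud paint pot home in its collar

### The arm

A 6-joint arm with a two-finger parallel gripper is mounted at the origin on the work surface. World frame = base frame: x ahead of the robot, y to its left, z up, the work surface at z = 0. Lengths are in mm, angles in degrees, forces in N, time in s.
With the tool pointing down it reaches from about 350 to 925 mm from the base axis. Payload 6.4 kg.
Tool frame: the origin (TCP) lies between the finger pads; the fingertips stand 8 mm ahead of it and the grasp point (between the pads) lies 11 mm behind it; z points along the fingers, y is the line along which they close (so a half turn about z gives the same grasp; the last joint's range is limited). The gripper opens to 94 mm and grips with 3 to 60 N. Pads are 16 mm wide; open, the fingers measure 119 mm over their backs; the gripper's body (75 mm by 177 mm) begins 78 mm behind the grasp point.
Start: joints at [-76.438, 14.043, 89.255, -0, 76.702, -9.975], TCP at [259.579, -595.93, 213.455] pointing down, gripper open.
Joint ranges: [-179.41, 179.41], [-58.25, 129.5], [7.25, 145.43], [-54.29, 234.29], [11.92, 165.04], [-157.13, 157.13]. Speed limits (degrees/s): [147.25, 147.25, 180, 180, 180, 180].

### API

Orientations are given as [roll, pitch, yaw] about the fixed x, y, z axes, in that order (R = Rz(yaw) Ry(pitch) Rx(roll)).
In Python, from workcell import * gives the robot as it stands.
- The arm moves only by the tool apply_moves, never from a script. Its argument "rows" is a list of rows, each a list of 4 numbers: the shift along the tool's x, y, z in units of 0.25 m (1.0 is 0.25 m), then the turn about the tool's z in units of 45 degrees (1.0 is 45 degrees). In form: [[x, y, z, turn], ...]. A call has 1 to 12 rows; each row is the pose to reach, as a shift and turn from the pose commanded when the call began, along the tool's axes at that moment; what a row does not reach only later rows make up. A row lasts 1/12 s, in which the tool goes at most 41.7 mm and 7.16 degrees, less where a joint would pass 70% of its speed; a pose out of reach is approached as far as the arm can. A call with a number of a shift or a turn outside -1 to 1 is refused whole. A call with a gripper value outside its range is refused whole. "claw" is the opening, from -1 (shut) to 1 (fully open), so that 0 is half open, set as the call begins (left out, the last holds). The fingers move at their own pace and stop on an object; "grip_force" is the grip in N (left out, the last holds). Time passes only in rows, so rows that repeat a pose let the fingers close. It gives the time, the measured TCP pose, the force, the opening and the grip force at its end, in the units of the state.
- observe(): the state, without advancing time (a new reading comes with each control period).
- snapshot(name): name is "scene" or "top" or "wrist"; returns a dict with "color" (400x640x3 uint8, red, green, blue), "camera_matrix" (3x3 intrinsics, pixels), "extrinsics" (4x4, takes a point from camera to world coordinates). Camera axes: x right, y down, z forward; pixel columns grow to the right and rows downward; lengths in mm; the calibration is good to about 2 mm. The wrist camera is an equidistant fisheye: a pixel r from the principal point sees the ray r / f radians off the axis. A picture is of the moment at which its call begins. There is no depth.
- finish_job(): hands the job in; it is judged then, once.
The state is a dict: "time_s": time; "joint_positions": joint angles; "joint_vel": joint speeds; "effort": joint torques, N m; "tool_pos": TCP position; "ee_rot": TCP orientation; "contact_force": force on the tool from outside, world axes, zero at the start; "torque": the same for the moment, N m; "gripper_width": opening from 0.0 (shut) to 1.0 (fully open); "finger_force": force on a finger pad.
Only numpy, scipy, OpenCV 4.12 (cv2) and the standard library are available. Lean on these libraries where they do the work, as an engineer would, in place of code of your own. Each camera call takes 0.05 s, during which the arm holds its last target. There are 200 camera calls.

### The job

Three paint pots stand in collars on the decorating bench, and one of them was not locked down: it stands proud, its two side pins still up on the high ledges of its collar. Grip that pot from above and twist it clockwise (seen from above) while pressing it down, until its pins have run down the ledges and the pot sits fully home on the collar's floor like its neighbours; then let go. Do not shift the other two pots.

Things in the scene. Friction and masses are not known exactly. Their poses are not given: they have to be found in the camera images.
- pot_a_mid (a point): Centre of the proud pot, half-way up: plain white round open pot, 50 mm outside diameter, 95 tall, wall 3.5, inner floor 46 above its foot, 0.22 kg. z up; x along its two steel side pins (8 mm thick, ends 37.5 from the axis, 25.5 below this point). It starts 14 mm above home. Grip it across the outside at any yaw; fingertips no lower than 5 mm below this point, to clear pins and collar.
- collar_a_seat (a point): Floor centre of its aluminium collar, fixed, 15 mm above the bench; rim radius 37, 38 high. Seated: pot centre 47.5 above this. z up; pockets for the pins at +x and -x. Pins start on flat ledges 72-86 deg anticlockwise of them; from 62 to 10 deg the ledge slopes down 14 mm; a stop lies 8 deg past x. Sprung pads hold the pot: 9-14 N or 0.3 N m to slide it; straight down it is blocked.
- pot_b_mid (a point): Centre, half-way up, of a second pot of the same kind, already home in a fixed collar of its own on a round wooden base 110 mm across; leave it.
- pot_c_mid (a point): Centre, half-way up, of a third pot of the same kind, already home in a collar of its own; leave it.
Mind the look-alikes: they are no part of the job. Leave any red or turquoise look-alike of the part that bears pot_a_mid alone. What is shaped like the part that bears collar_a_seat but orange is not meant.

How it is judged:
By the outcome, as a careful person would: the job done as asked, in the order asked, and still so for the second after the job is handed in, with the robot touching nothing.
It also fails if it takes over 35 s, if anything falls off the work surface, if the arm or the gripper's body presses on something with over 40 N, if the wrist force passes 120 N, or if a joint passes its speed limit or range.

## Working session

There is one attempt and no reset: what is moved stays moved. The work goes in short steps, Python scripts to look and compute and a tool call to move; the robot and the scene stay as the last step left them, time stands still between calls to the robot, and variables do not carry over. Pictures are saved under pics/ and viewed, at most 10 in all, crops included, and the job is handed in when it is done.

Besides the shell and the picture viewer there is one more tool, called after "Emit:" by a JSON object that holds its "name" and its "arguments", one argument or row to a line. apply_moves: Moves the arm, as the interface text tells. Its arguments: {"type":"object","properties":{"rows":{"type":"array","items":{"type":"array","items":{"type":"number"}}},"claw":{"type":"number"},"grip_force":{"type":"number"}},"required":["rows"]}

```bash
mkdir -p pics
python3 - <<'E'
from workcell import *
import cv2,numpy as np,pickle
d={}
for n in("scene","top"):
    s=snapshot(n);d[n]=s;cv2.imwrite(f"pics/{n}0.png",s["color"][...,::-1])
pickle.dump(d,open("s0.pkl","wb"))
print(observe())
for n in d: print(d[n]["camera_matrix"],np.round(d[n]["extrinsics"],3))
E
```

```text
{'time_s': 0.1, 'joint_positions': array([-7.64388469e+01,  1.40788727e+01,  8.93162258e+01, -1.12024611e-04,
        7.67015654e+01, -9.97551858e+00]), 'joint_vel': array([-0.0061411 , -0.02113793, -0.23835463,  0.05064012, -0.03976537,
        0.00554864]), 'effort': array([-4.92620547e-04, -4.16916168e+01, -3.15524554e+01,  6.86323643e-02,
        3.10134329e-02, -4.69430302e-05]), 'tool_pos': array([ 259.44743658, -595.41448668,  212.48539515]), 'ee_rot': array([-1.79904779e+02, -1.66374842e-02,  2.35366837e+01]), 'contact_force': array([-0.15963769,  0.37834946, -0.30270526]), 'torque': array([0.01463922, 0.01232645, 0.03864537]), 'finger_force': 0.0, 'gripper_width': 1.0008820521524326}
[[382.8723044    0.         321.3311746 ]
 [  0.         382.8723044  205.71320701]
 [  0.           0.           1.        ]] [[ 6.240000e-01  4.430000e-01 -6.430000e-01  1.025503e+03]
 [ 7.810000e-01 -3.580000e-01  5.110000e-01 -2.994790e+02]
 [-4.000000e-03 -8.220000e-01 -5.700000e-01  5.160950e+02]
 [ 0.000000e+00  0.000000e+00  0.000000e+00  1.000000e+00]]
[[421.36316518   0.         312.2441736 ]
 [  0.         421.36316518 203.24636836]
 [  0.           0.           1.        ]] [[ 8.000000e-03 -9.930000e-01  1.200000e-01  4.108540e+02]
 [-1.000000e+00 -8.000000e-03  3.000000e-03  9.620400e+01]
 [-2.000000e-03 -1.200000e-01 -9.930000e-01  1.059934e+03]
 [ 0.000000e+00  0.000000e+00  0.000000e+00  1.000000e+00]]
```

View pics/scene0.png

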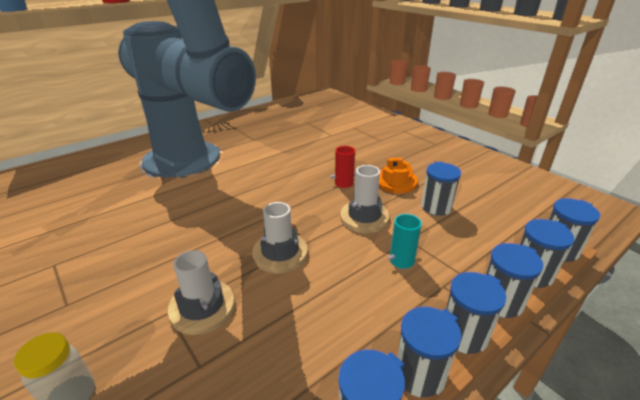

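View pics/top0.png

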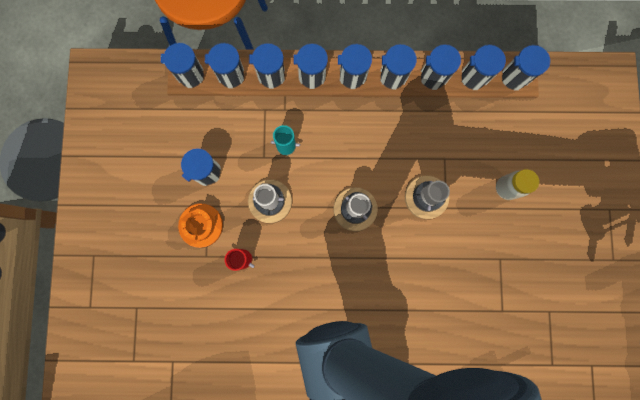

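Run:
```python
import cv2,numpy as np,pickle
d=pickle.load(open("s0.pkl","rb"))
a=d["scene"]["color"][...,::-1];b=d["top"]["color"][...,::-1]
c=lambda im,x,y,h,s:cv2.resize(im[y-h:y+h,x-h:x+h],(s,s),interpolation=cv2.INTER_CUBIC)
r1=np.hstack([c(a,x,y,45,266) for x,y in((200,290),(279,237),(367,197))])
r2=np.hstack([c(b,x,y,30,266) for x,y in((430,196),(357,207),(269,200))])
cv2.imwrite("pics/crop0.png",np.vstack([r1,r2]))
def g(n,x,y,z):
    K=d[n]["camera_matrix"];E=d[n]["extrinsics"];r=E[:3,:3]@np.linalg.solve(K,[x,y,1]);o=E[:3,3];return o+r*(z-o[2])/r[2]
for p in((428,197),(356,208),(270,201)):print(g("top",*p,8))
```

```text
[ 556.14101811 -191.62703466    8.        ]
[526.86184581 -10.28711107   8.        ]
[542.88970447 206.03070866   8.        ]
```

View pics/crop0.png

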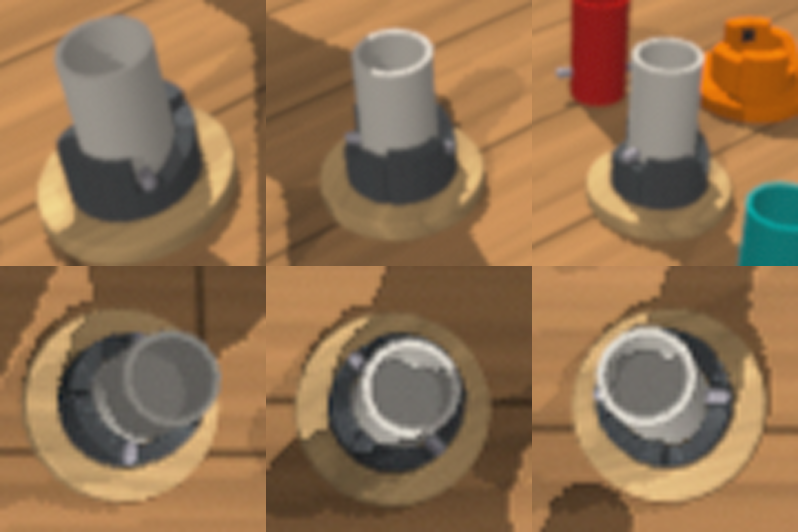

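```bash
cat > h.py <<'E'
import numpy as np
def ray(s,x,y):
    r=s["extrinsics"][:3,:3]@np.linalg.solve(s["camera_matrix"],[x,y,1]);return s["extrinsics"][:3,3],r/np.linalg.norm(r)
def tri(rs):
    A=sum(np.eye(3)-np.outer(r,r) for o,r in rs);b=sum((np.eye(3)-np.outer(r,r))@o for o,r in rs);return np.linalg.solve(A,b)
def onz(s,x,y,z):
    o,r=ray(s,x,y);return o+r*(z-o[2])/r[2]
E
python3 - <<'E'
import pickle
from h import *
d=pickle.load(open("s0.pkl","rb"))
for p,q in(((191.2,261.9),(438.8,191.3)),((277,210.6),(359.5,204.5)),((367.7,171.3),(264.7,194.4))):
    rs=[ray(d["scene"],*p),ray(d["top"],*q)];X=tri(rs);print(X,[np.linalg.norm(np.cross(X-o,r)) for o,r in rs])
E
```

```text
[ 556.41871627 -187.02299947  108.2797707 ] [np.float64(2.2107770009938132), np.float64(2.210777000993826)]
[524.60966831  -7.18223185 107.39382538] [np.float64(1.218015448784396), np.float64(1.2180154487845003)]
[543.55091977 206.48111891 122.17455931] [np.float64(0.19857440657225942), np.float64(0.19857440657204542)]
```

Emit:
{"name": "apply_moves", "arguments": {
  "rows": [
    [0.06, -0.06, 0, 0],
    [0.16, -0.17, 0, 0],
    [0.27, -0.29, 0, 0],
    [0.38, -0.41, 0, 0],
    [0.49, -0.53, 0, 0],
    [0.6, -0.65, 0, 0],
    [0.7, -0.76, 0, 0],
    [0.77, -0.83, 0, 0]
  ]
}}

```text
time_s: 0.77
tool_pos: [353.5, -325.6, 212.8]
ee_rot: [-179.9, -0.0, 23.6]
contact_force: [0.1, -1.0, 0.0]
gripper_width: 1.001
finger_force: 0.0
```

Emit:
{"name": "apply_moves", "arguments": {
  "rows": [
    [0.1, -0.1, 0, -0.1],
    [0.2, -0.21, 0, -0.2],
    [0.3, -0.32, 0, -0.34],
    [0.41, -0.44, 0, -0.48],
    [0.52, -0.56, 0, -0.62],
    [0.62, -0.67, 0, -0.76],
    [0.71, -0.77, 0, -0.9],
    [0.77, -0.83, 0, -1],
    [0.77, -0.83, 0, -1]
  ]
}}

```text
time_s: 1.52
tool_pos: [447.1, -58.6, 213.1]
ee_rot: [-180.0, -0.0, 68.9]
contact_force: [0.6, 0.0, 0.6]
gripper_width: 1.002
finger_force: 0.0
```

Emit:
{"name": "apply_moves", "arguments": {
  "rows": [
    [0.1, 0, 0, -0.1],
    [0.24, -0.01, 0, -0.24],
    [0.38, -0.01, 0, -0.38],
    [0.52, -0.02, 0, -0.52],
    [0.66, -0.02, 0, -0.66],
    [0.78, -0.03, 0, -0.8],
    [0.88, -0.03, 0, -0.92],
    [0.88, -0.03, 0, -1],
    [0.88, -0.03, 0, -1]
  ]
}}

```text
time_s: 2.27
tool_pos: [520.4, 145.8, 212.9]
ee_rot: [-179.9, 0.0, 113.6]
contact_force: [-0.1, -0.3, -0.7]
gripper_width: 0.998
finger_force: 0.0
```

Run:
```python
from workcell import *
import cv2,numpy as np,pickle
d={}
for n in("wrist","top","scene"):
    s=snapshot(n);d[n]=s
pickle.dump(d,open("s1.pkl","wb"))
a=d["wrist"]["color"][...,::-1];b=d["scene"]["color"][152:242,322:412,::-1]
cv2.imwrite("pics/w1.png",np.hstack([a,cv2.copyMakeBorder(cv2.resize(b,(160,160)),0,240,0,0,0)]))
print(d["wrist"]["camera_matrix"],d["wrist"]["extrinsics"].round(3),observe()["tool_pos"],observe()["ee_rot"])
```

```text
[[309.70691629   0.         325.93281615]
 [  0.         309.70691629 198.3758577 ]
 [  0.           0.           1.        ]] [[ 9.17000e-01  3.83000e-01  1.14000e-01  4.85712e+02]
 [ 3.99000e-01 -8.78000e-01 -2.64000e-01  2.22662e+02]
 [-2.00000e-03  2.88000e-01 -9.58000e-01  3.83481e+02]
 [ 0.00000e+00  0.00000e+00  0.00000e+00  1.00000e+00]] [520.21113361 144.68729808 213.18022771] [-1.79964009e+02  3.07872519e-03  1.13337738e+02]
```

View pics/w1.png

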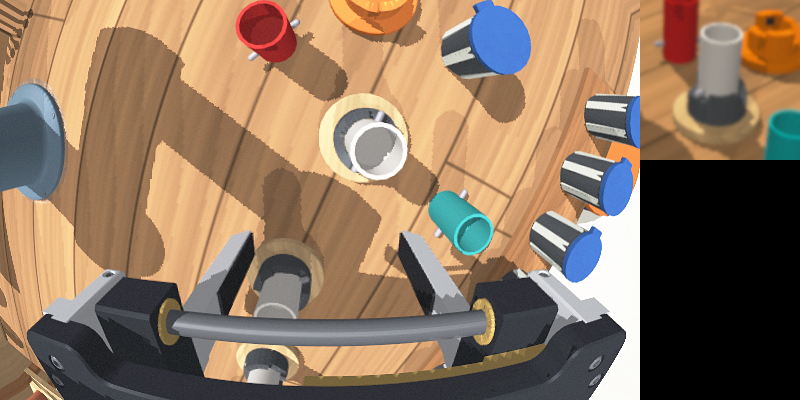

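Run:
```python
import cv2,pickle
from h import *
d=pickle.load(open("s1.pkl","rb"));s=d["wrist"];im=s["color"]
cv2.imwrite("pics/w1c.png",cv2.resize(im[85:190,310:415,::-1],(600,600),interpolation=cv2.INTER_CUBIC))
def ang(s,u,v,z):
    K=s["camera_matrix"];q=np.array([u-K[0,2],v-K[1,2]])/K[0,0];t=np.hypot(*q)
    r=s["extrinsics"][:3,:3]@np.array([*(q/t*np.sin(t)),np.cos(t)]);o=s["extrinsics"][:3,3];return o+r*(z-o[2])/r[2]
h=cv2.cvtColor(im,cv2.COLOR_RGB2HSV)
m=((h[...,1]<40)&(h[...,2]>205)).astype(np.uint8);m[:110]=0;m[190:]=0;m[:,:340]=0;m[:,415:]=0
c=max(cv2.findContours(m,0,2)[0],key=cv2.contourArea)
P=np.array([ang(s,*p[0],124) for p in c]);(x,y),r=cv2.minEnclosingCircle(P[:,:2].astype(np.float32));print(cv2.boundingRect(c),x,y,r)
```

```text
(345, 111, 62, 69) 536.758544921875 210.64089965820312 29.88860321044922
```

View pics/w1c.png

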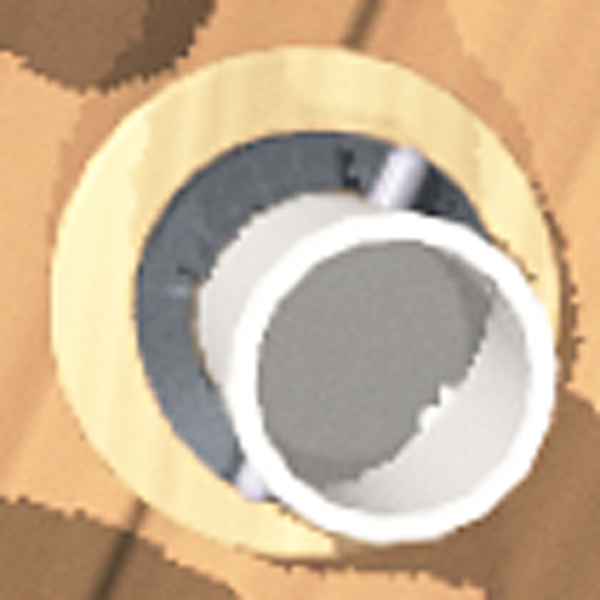

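The crop shows the white proud pot. Its pins are at crop (405,165) and (255,485), up at the collar rim, and the empty pocket is at about (180,290), clockwise of the lower pin. In the wrist picture the candidates are:
- White at (379,151): rim triangulated at 122 mm, against about 108 for the other two white pots. This one is pot_a.
- Red at (266,30) and turquoise at (460,222): look-alikes.
- Orange collar at (372,5): look-alike.

```bash
cat >> h.py <<'E'
def ang(s,u,v,z):
    K=s["camera_matrix"];q=np.array([u-K[0,2],v-K[1,2]])/K[0,0];t=np.hypot(*q)
    r=s["extrinsics"][:3,:3]@np.array([*(q/t*np.sin(t)),np.cos(t)]);o=s["extrinsics"][:3,3];return o+r*(z-o[2])/r[2]
E
python3 - <<'E'
import pickle
from h import *
d=pickle.load(open("s1.pkl","rb"));s=d["wrist"]
f=lambda a,b,z:ang(s,310+a*.175,85+b*.175,z)
R=np.array([f(*p,124) for p in((393,377),(230,377),(556,377),(393,212),(393,543))]);print(R)
P=np.array([f(*p,51) for p in((405,160),(252,488))]);print(P,P.mean(0))
print(f(305,300,12))
X=np.array([543,207.]);t=X-[520.2,144.7];print(t)
E
```

```text
[[540.86331974 207.6106137  124.        ]
 [518.61314501 197.56896883 124.        ]
 [563.70793152 218.17820071 124.        ]
 [530.41165779 229.92945344 124.        ]
 [551.90783658 184.665188   124.        ]]
[[540.93546437 241.92271305  51.        ]
 [540.66679507 172.64193071  51.        ]] [540.80112972 207.28232188  51.        ]
[540.50722322 208.22860201  12.        ]
[22.8 62.3]
```

Emit:
{"name": "apply_moves", "arguments": {
  "rows": [
    [0.08, 0.07, 0, 0],
    [0.16, 0.15, 0.05, 0],
    [0.19, 0.18, 0.1, 0],
    [0.19, 0.18, 0.1, 0],
    [0.19, 0.18, 0.1, 0]
  ]
}}

```text
time_s: 2.83
tool_pos: [542.1, 206.4, 187.7]
ee_rot: [-179.9, -0.0, 113.5]
contact_force: [-0.6, -0.1, 0.2]
gripper_width: 0.997
finger_force: 0.0
```

Emit:
{"name": "apply_moves", "arguments": {
  "rows": [
    [0, 0, 0.08, 0],
    [0, 0, 0.2, 0],
    [0, 0, 0.31, 0],
    [0, 0, 0.38, 0],
    [0, 0, 0.41, 0],
    [0, 0, 0.41, 0],
    [0, 0, 0.41, 0]
  ]
}}

```text
time_s: 3.42
tool_pos: [543.4, 206.7, 87.3]
ee_rot: [179.9, 0.0, 113.5]
contact_force: [0.5, -0.8, -0.3]
gripper_width: 0.995
finger_force: 0.0
```

Emit:
{"name": "apply_moves", "arguments": {
  "rows": [
    [0, 0, 0, 0],
    [0, 0, 0, 0],
    [0, 0, 0, 0],
    [0, 0, 0, 0],
    [0, 0, 0, 0],
    [0, 0, 0, 0],
    [0, 0, 0, 0],
    [0, 0, 0, 0],
    [0, 0, 0, 0],
    [0, 0, 0, 0]
  ],
  "claw": 0,
  "grip_force": 40
}}

```text
time_s: 4.25
tool_pos: [542.6, 207.3, 86.0]
ee_rot: [180.0, -0.0, 113.5]
contact_force: [-0.4, 0.8, 2.2]
gripper_width: 0.527
finger_force: 40.0
```

Emit:
{"name": "apply_moves", "arguments": {
  "rows": [
    [0, 0, 0.004, 0],
    [0, 0, 0.008, 0.05],
    [0, 0, 0.008, 0.1],
    [0, 0, 0.008, 0.15],
    [0, 0, 0.008, 0.2],
    [0, 0, 0.008, 0.2]
  ],
  "claw": -1,
  "grip_force": 50
}}

```text
time_s: 4.75
tool_pos: [543.0, 207.7, 85.8]
ee_rot: [180.0, -0.0, 104.5]
contact_force: [-4.0, -0.7, 10.2]
gripper_width: 0.521
finger_force: 50.0
```

Emit:
{"name": "apply_moves", "arguments": {
  "rows": [
    [0, 0, 0.004, 0.06],
    [0, 0, 0.006, 0.12],
    [0, 0, 0.006, 0.18],
    [0, 0, 0.006, 0.24],
    [0, 0, 0.008, 0.3],
    [0, 0, 0.01, 0.36],
    [0, 0, 0.012, 0.4],
    [0, 0, 0.012, 0.4]
  ]
}}

```text
time_s: 5.42
tool_pos: [542.7, 207.6, 82.1]
ee_rot: [-180.0, -0.0, 86.5]
contact_force: [-3.0, 1.2, 6.6]
gripper_width: 0.524
finger_force: 50.0
```

Emit:
{"name": "apply_moves", "arguments": {
  "rows": [
    [0, 0, 0.008, 0.04],
    [0, 0, 0.012, 0.1],
    [0, 0, 0.016, 0.17],
    [0, 0, 0.02, 0.24],
    [0, 0, 0.024, 0.31],
    [0, 0, 0.028, 0.38],
    [0, 0, 0.03, 0.44],
    [0, 0, 0.03, 0.44]
  ]
}}

```text
time_s: 6.08
tool_pos: [542.6, 207.8, 76.5]
ee_rot: [-179.9, 0.0, 66.7]
contact_force: [-8.7, -1.1, 18.5]
gripper_width: 0.522
finger_force: 50.0
```

Emit:
{"name": "apply_moves", "arguments": {
  "rows": [
    [0, 0, 0.004, 0.07],
    [0, 0, 0.008, 0.14],
    [0, 0, 0.012, 0.21],
    [0, 0, 0.016, 0.28],
    [0, 0, 0.018, 0.35],
    [0, 0, 0.018, 0.42],
    [0, 0, 0.018, 0.42]
  ]
}}

```text
time_s: 6.67
tool_pos: [542.2, 208.1, 72.0]
ee_rot: [-179.9, 0.1, 47.8]
contact_force: [-11.3, -0.1, 20.2]
gripper_width: 0.526
finger_force: 50.0
```

Emit:
{"name": "apply_moves", "arguments": {
  "rows": [
    [0, 0, 0.002, 0.06],
    [0, 0, 0.004, 0.12],
    [0, 0, 0.004, 0.18],
    [0, 0, 0.004, 0.24],
    [0, 0, 0.004, 0.24],
    [0, 0, 0.004, 0.24]
  ]
}}

```text
time_s: 7.17
tool_pos: [542.1, 208.3, 72.0]
ee_rot: [-179.9, 0.1, 37.1]
contact_force: [-14.1, -0.3, 26.6]
gripper_width: 0.521
finger_force: 50.0
```

Run:
```python
from workcell import *
import cv2,numpy as np,pickle
o=observe();print(o["tool_pos"],o["ee_rot"],o["contact_force"],o["torque"])
d={n:snapshot(n) for n in("wrist","scene","top")};pickle.dump(d,open("s2.pkl","wb"))
```

```text
[542.13855556 208.32568199  71.9696738 ] [-1.79869148e+02  1.14324257e-01  3.71380029e+01] [-14.07123264  -0.25999964  26.62032419] [0.12576088 2.80232244 0.32863848]
```

Emit:
{"name": "apply_moves", "arguments": {
  "rows": [
    [-0.003, -0.002, -0.006, 0],
    [-0.006, -0.005, -0.012, 0],
    [-0.006, -0.005, -0.016, 0],
    [-0.006, -0.005, -0.016, 0]
  ]
}}

```text
time_s: 7.65
tool_pos: [541.4, 208.0, 72.1]
ee_rot: [180.0, -0.1, 37.0]
contact_force: [2.4, 3.6, -0.9]
gripper_width: 0.524
finger_force: 50.0
```

Unloaded; now release, wait, and rise.

Emit:
{"name": "apply_moves", "arguments": {
  "rows": [
    [0, 0, 0, 0],
    [0, 0, 0, 0],
    [0, 0, 0, 0],
    [0, 0, 0, 0],
    [0, 0, 0, 0],
    [0, 0, 0, 0],
    [0, 0, 0, 0],
    [0, 0, 0, 0]
  ],
  "claw": 1
}}

```text
time_s: 8.32
tool_pos: [540.6, 207.4, 71.9]
ee_rot: [-180.0, 0.0, 37.0]
contact_force: [0.4, -0.2, 0.8]
gripper_width: 0.996
finger_force: 0.0
```

Emit:
{"name": "apply_moves", "arguments": {
  "rows": [
    [0, 0, -0.03, 0],
    [0, 0, -0.1, 0],
    [0, 0, -0.22, 0],
    [0, 0, -0.36, 0],
    [0, 0, -0.5, 0],
    [-0.15, 0, -0.56, 0],
    [-0.3, 0, -0.6, 0],
    [-0.45, 0, -0.6, 0],
    [-0.5, 0, -0.6, 0],
    [-0.5, 0, -0.6, 0]
  ]
}}

```text
time_s: 9.15
tool_pos: [439.4, 131.1, 222.7]
ee_rot: [179.9, -0.1, 36.9]
contact_force: [0.5, -0.1, 0.2]
gripper_width: 1.001
finger_force: 0.0
```

Run:
```python
from workcell import *
import cv2,numpy as np
a=[snapshot(n)["color"][...,::-1] for n in("scene","top","wrist")]
c=lambda im,x,y,h:cv2.resize(im[y-h:y+h,x-h:x+h],(380,380),interpolation=cv2.INTER_CUBIC)
w=cv2.resize(a[2],(416,260))
cv2.imwrite("pics/end.png",np.vstack([np.hstack([c(a[0],367,197,45),c(a[1],269,200,30)])[:, :760],cv2.copyMakeBorder(cv2.resize(a[2],(352,220)),0,0,0,408,0)]))
```

```text
(no output)
```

View pics/end.png

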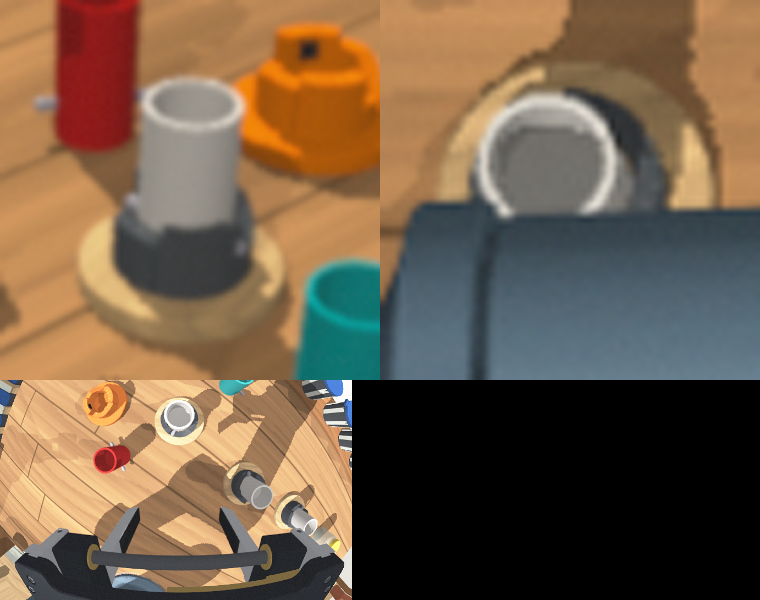

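Run:
```python
from workcell import *
import cv2,numpy as np,pickle
a=pickle.load(open("s0.pkl","rb"))["scene"];s=snapshot("scene")
E=np.linalg.inv(s["extrinsics"])
for z in(110,124):
    p=s["camera_matrix"]@(E@[542,207.5,z,1])[:3];print(z,p[:2]/p[2])
f=lambda im:cv2.resize(im[150:215,340:396],None,fx=8,fy=8,interpolation=cv2.INTER_CUBIC)
A,B=f(a["color"]),f(s["color"])
t=A[60:200,100:360]  # rim before
r=cv2.matchTemplate(B,t,cv2.TM_CCOEFF_NORMED);_,v,_,l=cv2.minMaxLoc(r);print(v,(np.array(l)-[100,60])/8)
# pot_b, pot_c unmoved?
for x,y in((195,275),(278,230)):
    g=lambda q:cv2.cvtColor(q["color"],6)[y-40:y+40,x-40:x+40].astype(np.float32)
    print(cv2.phaseCorrelate(g(a),g(s)))
```

```text
110 [367.05646467 175.95144633]
124 [367.48980983 170.10310118]
0.9272145628929138 [-0.375  5.625]
((0.1925392077146597, -0.1466171417560318), 0.5403945168852806)
((0.1550654064049013, 0.5725791967547167), 0.3808871424198151)
```

The rim moved down 5.6 px in the scene view, and 14 mm would be 5.85 px, so the pot is seated. The neighbouring pots have not moved.

```bash
python3 -c "
from workcell import *
print(finish_job())"
```

```text
the job is handed in; nothing more can be done
None
```

The proud pot was twisted clockwise about 76° while pressed down; it dropped about 14 mm onto its collar floor and was released. The other two pots showed no visible shift, and the job was handed in at about 9.5 s; the hand-in returned no verdict.

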